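Stand the fallen pipe riser up and shelve it

ROBOT

A 7-joint arm with a two-finger parallel gripper is mounted at the origin on the work surface. World frame = base frame: x ahead of the robot, y to its left, z up, the work surface at z = 0. Lengths are in m, angles in rad, forces in N, time in s.
With the tool pointing down it reaches from about 0.425 to 0.875 m from the base axis. Payload 4.7 kg.
Tool frame: the origin (TCP) lies midway between the tips of the shut fingers; the grasp point (between the pads) lies 19 mm behind it; z points along the fingers, y is the direction in which the jaws open and shut (so a half turn about z gives the same grasp; the last joint's range is limited). The gripper opens to 87 mm and grips with 3 to 60 N. Pads are 19 mm wide; open, the fingers measure 117 mm over their backs; the gripper's body (75 mm by 190 mm) begins 51 mm behind the grasp point.
Start: joints at [1.261, 0.321, -0.07, 1.45, 0.023, 1.371, -0.057], TCP at [0.207, -0.616, 0.223] pointing down, gripper open.
Joint ranges: [-2.86, 2.86], [-0.3, 2.09], [-1.38, 1.24], [0.06, 2.45], [-1.56, 4.7], [0.09, 2.05], [-2.69, 2.69]. Speed limits (rad/s): [2.57, 2.57, 3.14, 3.14, 3.14, 3.14, 3.14].

INTERFACE

Orientations are given as a rotation vector (axis times angle).
In Python, from bench import get_state, eyes, job gives the robot as it stands. The module is installed in compiled form; this text tells all that it offers.
- The arm moves only by the shell command python3 -m jog 'ROWS' [FORCE]. ROWS is JSON, a list that holds one entry, the list of rows, each a list of 5 numbers: the opening, from 0 (shut) to 1 (fully open), then the shift along the tool's x, y, z in units of 40 mm (1.0 is 40 mm), then the turn about the tool's z in units of 5 degrees (1.0 is 5 degrees). In form: [[[jaw, dx, dy, dz, turn], ...]]. A call has 1 to 10 rows; each row shifts and turns the commanded pose from where the row before left it, along the tool's axes as they then stand; what a row does not reach is not made up. A row lasts 1/8 s, in which the tool goes at most 62.5 mm and 10.7 degrees, less where a joint would pass 70% of its speed; a pose out of reach is approached as far as the arm can. A call is refused whole if a number of a shift passes 1 or a number of a turn 1, either way. A call with a gripper value outside its range is refused whole. The fingers move at their own pace and stop on an object; FORCE is the grip in N (left out, the last holds). Time passes only in rows, so rows that do not move let the fingers close. It gives the time, the measured TCP pose, the force and the opening at its end, in the units of the state.
- get_state(): the state, without advancing time (a new reading comes with each control period).
- eyes.get_image(name): name is "scene" or "side" or "wrist"; returns (picture, depth): 384x512x3 uint8, red, green, blue; 384x512 float32, m along the optical axis (not along the pixel's ray), 0 where there is no reading.
- eyes.camera_params(name): a dict with "camera_matrix" (3x3 intrinsics, pixels), "pose" (4x4, takes a point from camera to world coordinates); the wrist camera has in their place "mount" (4x4, takes a point from camera to tool coordinates, whose origin is the TCP and whose axes are the flange's). Camera axes: x right, y down, z forward; pixel columns grow to the right and rows downward; lengths in m; the calibration is good to about 2 mm. A picture is of the moment at which its call begins: read the wrist's pose just before it. camera_params takes no time and is no camera call.
- job.close_job(): hands the job in, once; it reports no verdict.
The state is a dict: "time": time; "joint_positions": joint angles; "qd": joint speeds; "joint_torque": joint torques, N m; "position": TCP position; "tool_rot": TCP orientation; "ft_force": force on the tool from outside, world axes, zero at the start; "torque": the same for the moment, N m; "grip_width": opening from 0.0 (shut) to 1.0 (fully open).
Only numpy, scipy, OpenCV 4.12 (cv2) and the standard library are available. Lean on these libraries where they do the work, as an engineer would, in place of code of your own. Each camera call takes 0.05 s, during which the arm holds its last target. There are 200 camera calls.

TASK

The black pipe riser has fallen over on the bench. Stand it up on its hexagonal foot on the green square mat and let go of it there, to see that it stands on its own; then pick it up again and stand it, foot down and let go, in the empty bay of the yellow rack (the bay with the round green pad on its floor). Set it down gently both times, never dropping it, and leave the two risers already in the rack and everything else on the bench where they are.

Things in the scene. Friction and masses are not known exactly. Their poses are not given: they have to be found in the camera images.
- riser_mid (a point): The fallen riser: black pipe 42 mm in diameter with a bright threaded top end, in a bright hexagonal foot; 160 mm long, about 0.6 kg. Point on its axis half-way along, 80 mm from either end; z axis runs from foot to top (up when it stands). At the start it lies on the bare bench, z axis nearly level (3 degrees down), this point about 25 mm up.
- riser_foot (a point): Centre of the fallen riser's foot end face, axes as riser_mid. The foot is a hexagonal steel coupling, 54 mm across flats, 62 mm across corners, 45 mm long; bare round pipe to grip runs from 45 to 160 mm above this face. Centre of mass about 70 mm above it; it rocks back upright from leans of up to about 15 degrees.
- mat: Green square plastic mat fixed to the bench, 160 x 160 mm, 4 mm thick, sides along its x and y; origin at the centre of its underside, on the bench.
- rack: Yellow open-topped rack fixed to the bench, 100 mm (its x) by 290 mm (its y), 85 mm high, walls and floor 5 mm thick, with three bays in a row along its y: each 90 mm square inside, centres 95 mm apart, the middle one at the rack's centre. Origin at the centre of its underside, on the bench.
- pad: Round green pad, 68 mm in diameter and 3 mm thick, fixed at the middle of the floor of the empty bay; origin at the centre of its underside, so its top is 3 mm higher (8 mm over the bench). It tells which of the three bays is empty.
- stock_a_mid (a point): A riser like the fallen one, standing in one of the other bays: black, 160 mm tall, 54 mm hexagonal foot; the point lies on its axis half-way up, z axis up. To be left alone.
- stock_b_mid (a point): A riser standing in another bay: bright galvanised pipe 42 mm in diameter, 150 mm tall, 54 mm hexagonal foot; the point lies on its axis half-way up, z axis up. To be left alone.
- tape: Roll of pale tape lying flat, 100 mm across, 36 mm high; origin at the centre of its underside. To be left alone.
- wrench: Steel wrench 200 mm long lying flat on the bench, origin under its middle. To be left alone.
- elbow: Black elbow fitting about 60 mm high, its side arm reaching 55 mm along its x; origin at the centre of its underside. To be left alone.
- cup: Blue plastic cup, 84 mm across, 95 mm high; origin at the centre of its underside. To be left alone.
- carton: Cardboard carton 100 x 140 x 60 mm; origin at the centre of its underside. To be left alone.
There are look-alikes about, which are no part of the job. Leave any purple look-alike of the part that bears stock_a_mid alone. Leave any turquoise look-alike of the part that bears riser_mid alone.

How it is judged:
By the outcome, as a careful person would: the job done as asked, in the order asked, and still so for the second after the job is handed in, with the robot touching nothing.
It also fails if it takes over 64 s, if anything falls off the work surface, if the arm or the gripper's body presses on something with over 40 N, if the wrist force passes 120 N, or if a joint passes its speed limit or range.

## Working session

There is one attempt and no reset: what is moved stays moved. The work goes in short steps, Python scripts to look and compute and a shell command to move; the robot and the scene stay as the last step left them, time stands still between calls to the robot, and variables do not carry over. Pictures are saved under pics/ and viewed, about 8 in all and at most 12, crops included, and the job is handed in when it is done.

```bash
mkdir -p pics
cat > h.py <<'E'
import numpy as np, cv2
from bench import get_state, eyes, job
from scipy.spatial.transform import Rotation as R
def cam(n):
    p=eyes.camera_params(n); K=np.array(p["camera_matrix"])
    if "pose" in p: return K,np.array(p["pose"])
    s=get_state(); T=np.eye(4); T[:3,:3]=R.from_rotvec(s["tool_rot"]).as_matrix(); T[:3,3]=s["position"]
    return K,T@np.array(p["mount"])
def grab(n):
    K,T=cam(n); im,d=eyes.get_image(n); return im,d,K,T
def pts(d,K,T):
    v,u=np.mgrid[:d.shape[0],:d.shape[1]]
    P=np.stack([(u-K[0,2])/K[0,0]*d,(v-K[1,2])/K[1,1]*d,d],-1)
    return P@T[:3,:3].T+T[:3,3]
def save(n,im): cv2.imwrite("pics/"+n+".png",im[...,::-1])
E
python3 - <<'E'
from h import *
s=get_state(); print({k:np.round(v,3) for k,v in s.items()})
ims=[]
for n in("scene","side","wrist"):
    im,d,K,T=grab(n); np.savez(n+"0.npz",im=im,d=d,K=K,T=T); ims.append(im); print(n,K.round(1).tolist(),T.round(3).tolist())
save("scene0",cv2.resize(ims[0],(800,600))); save("side0",cv2.resize(ims[1],(800,600)))
E
```

```text
{'time': np.float64(0.0), 'joint_positions': array([ 1.261,  0.322, -0.07 ,  1.452,  0.023,  1.371, -0.057]), 'qd': array([-0.001, -0.001, -0.001,  0.001, -0.001, -0.   ,  0.001]), 'joint_torque': array([-0.0000e+00, -4.9129e+01, -4.0400e-01, -3.1252e+01, -6.4000e-02,
        4.4000e-02,  0.0000e+00]), 'position': array([ 0.207, -0.616,  0.221]), 'tool_rot': array([-3.099e+00, -5.060e-01,  1.000e-03]), 'ft_force': array([-0.469, -0.019, -0.202]), 'torque': array([ 0.004, -0.019, -0.034]), 'grip_width': np.float64(1.0)}
scene [[359.8, 0.0, 255.8], [0.0, 359.8, 188.2], [0.0, 0.0, 1.0]] [[-0.619, 0.484, -0.618, 1.212], [0.785, 0.392, -0.479, 0.57], [0.011, -0.782, -0.623, 0.866], [0.0, 0.0, 0.0, 1.0]]
side [[464.4, 0.0, 256.4], [0.0, 464.4, 192.9], [0.0, 0.0, 1.0]] [[-0.926, -0.285, 0.246, 0.102], [-0.376, 0.732, -0.568, 0.815], [-0.018, -0.618, -0.786, 1.235], [0.0, 0.0, 0.0, 1.0]]
wrist [[273.4, 0.0, 256.9], [0.0, 273.4, 191.4], [0.0, 0.0, 1.0]] [[0.317, -0.914, -0.252, 0.274], [-0.948, -0.307, -0.083, -0.593], [-0.002, 0.266, -0.964, 0.384], [0.0, 0.0, 0.0, 1.0]]
```

View pics/scene0.png

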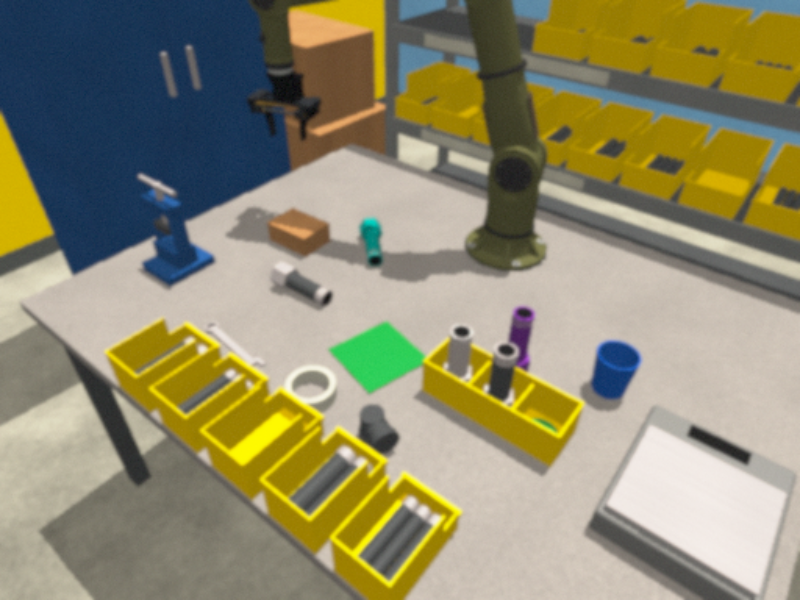

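View pics/side0.png

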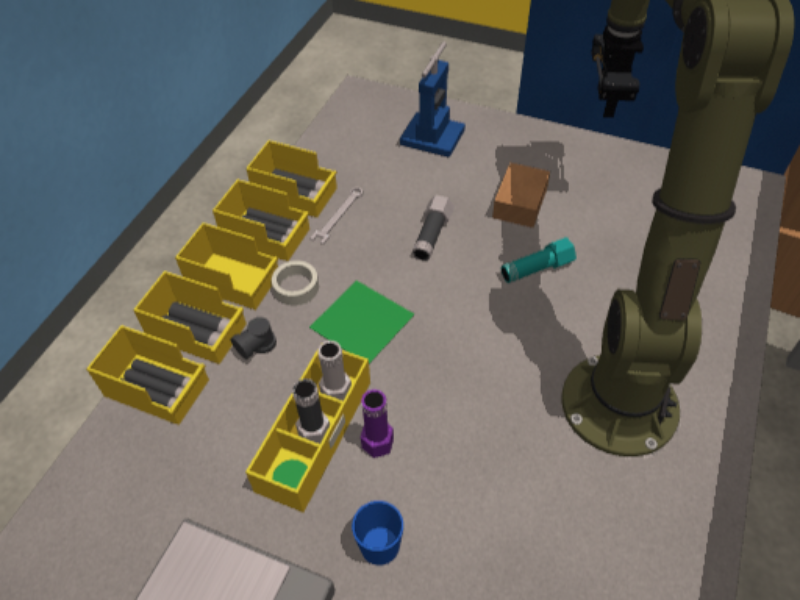

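The side view shows the fallen black riser with its foot at about (438,203) and its open top end at (424,250). In the scene view those points are (283,275) and (325,297). The other candidates are the turquoise look-alike (side 540,260), the purple one (377,425), the stock black one in the rack (310,410), and plain black pipes in the bins. Only the first is a lone black pipe with a bright hex foot lying on bare bench. The empty bay is the end one with the green pad, at side (291,472). Next I'll measure and make the confirming crop.

Run:
```python
from h import *
D={n:dict(np.load(n+"0.npz")) for n in("scene","side")}
for n in D:D[n]["P"]=pts(D[n]["d"],D[n]["K"],D[n]["T"])
def comp(n,mask,uv800):
    k,l,st,c=cv2.connectedComponentsWithStats(mask.astype(np.uint8)); u,v=(np.array(uv800)*.64).astype(int)
    return l==l[v,u]
for n,uv,mat,pad in(("scene",(300,285),(380,355),(545,426)),("side",(430,230),(365,318),(291,472))):
    d=D[n];P=d["P"];im=d["im"].astype(int);v,u=np.mgrid[:384,:512];c=np.array(uv)*.64
    near=(abs(u-c[0])<40)&(abs(v-c[1])<40)
    print(n,"bench z",np.median(P[near][:,2]).round(4))
    m=comp(n,near&(P[...,2]>.012)&(d["d"]>0),uv); q=P[m]; print("riser n",m.sum(),"zmax",np.percentile(q[:,2],[50,90,98]).round(3))
    # axis from top ridge, rect of all
    (cx,cy),(w,h),a=cv2.minAreaRect((q[:,:2]*1000).astype(np.float32)); print("rect",cx,cy,w,h,a)
    box=cv2.boxPoints(((cx,cy),(w,h),a)); 
    br=q[im[m].min(1)>110]; print("bright mean",br.mean(0).round(3),len(br),"dark mean",q[im[m].max(1)<90].mean(0).round(3))
    print("box",box.round(0).tolist())
    g=(im[...,1]>1.6*im[...,0])&(im[...,1]>1.6*im[...,2])&(im[...,1]>60)
    for nm,t in(("mat",mat),("pad",pad)):
        gm=comp(n,g,t); gq=P[gm&(d["d"]>0)]; r=cv2.minAreaRect((gq[:,:2]*1000).astype(np.float32)); print(nm,np.round(r[0],1),np.round(r[1],1),round(r[2],1),"z",np.median(gq[:,2]).round(4),gm.sum())
    y=(im[...,0]>100)&(im[...,1]>80)&(im[...,2]<70)&(abs(P[...,2]-.085)<.008)&(P[...,0]>.3)
    yq=P[y&(abs(u-(480 if n=="scene" else 312)*.64)<90)&(abs(v-(400 if n=="scene" else 425)*.64)<70)]
    r=cv2.minAreaRect((yq[:,:2]*1000).astype(np.float32)); print("rack",np.round(r[0],1),np.round(r[1],1),round(r[2],1),"z",np.median(yq[:,2]).round(4))
s=D["side"]["im"]; save("crop1",np.hstack([cv2.resize(s[105:185,235:315],(400,400)),cv2.resize(D["scene"]["im"][145:225,150:230],(400,400))]))
```

```text
scene bench z -0.0016
riser n 484 zmax [0.038 0.052 0.055]
rect 499.2351989746094 -287.372802734375 62.939239501953125 162.4342498779297 5.189602851867676
bright mean [ 0.509 -0.305  0.041] 239 dark mean [ 0.513 -0.265  0.029]
box [[461.0, -209.0], [475.0, -371.0], [538.0, -365.0], [523.0, -204.0]]
mat [547.3  -2.8] [160.4 160.4] 76.0 z 0.0021 1504
pad [-515.8 -635.1] [3711.9 3306.1] 0.3 z 0.0 195093
rack [676.  278.2] [408.6 292.2] 1.3 z 0.0825
side bench z 0.0009
riser n 539 zmax [0.042 0.055 0.059]
rect 496.3851318359375 -287.33123779296875 62.573028564453125 174.75201416015625 3.9814844131469727
bright mean [ 0.491 -0.308  0.047] 197 dark mean [ 0.492 -0.267  0.038]
box [[459.0, -202.0], [471.0, -377.0], [534.0, -372.0], [522.0, -198.0]]
mat [546.6   1.2] [160.4 162.2] 75.3 z 0.005 1794
pad [527.5 367.3] [49.4 53.4] 88.4 z 0.0097 261
rack [665.6 277.7] [293.  394.2] 89.8 z 0.085
```

View pics/crop1.png

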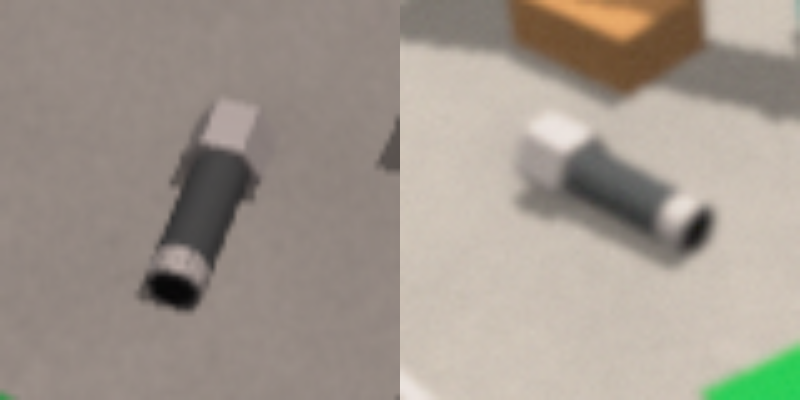

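The crop shows the bright hex foot and a black pipe with a bright threaded open end, so this is riser_mid. Before moving I'll check the tall blue press near the path and get the rack's geometry.

Run:
```python
from h import *
for n in("scene","side"):
    d=dict(np.load(n+"0.npz"));P=pts(d["d"],d["K"],d["T"]);im=d["im"].astype(int)
    ok=(d["d"]>0)&(P[...,2]>.006)&(P[...,2]<.4)
    b=ok&(im[...,2]>1.5*im[...,0])&(im[...,2]>1.2*im[...,1])&(P[...,1]<-.3)&(P[...,0]<1)&(P[...,0]>.2)&(abs(P[...,1])<.8)
    q=P[b]; print(n,"press",b.sum(),q.min(0).round(3) if len(q) else"",q.max(0).round(3) if len(q) else"")
    y=(im[...,0]>90)&(im[...,1]>70)&(im[...,2]<60)&(abs(P[...,2]-.084)<.006)
    k,l,st,c=cv2.connectedComponentsWithStats(cv2.dilate(y.astype(np.uint8),np.ones((3,3)))); 
    for i in range(1,k):
        q=P[(l==i)&y]
        if len(q)>60:
            r=cv2.minAreaRect((q[:,:2]*1000).astype(np.float32)); print(" rim",len(q),np.round(r[0]),np.round(r[1]),round(r[2],1))
    # things taller than rack near it
    t=ok&(P[...,2]>.1)&(P[...,0]>.3)&(P[...,0]<.8)&(P[...,1]>-.05)&(P[...,1]<.5)
    k,l,st,c=cv2.connectedComponentsWithStats(t.astype(np.uint8))
    for i in range(1,k):
        q=P[l==i]
        if len(q)>30: print(" tall",len(q),q[:,:2].mean(0).round(3),q[:,2].max().round(3),im[l==i].mean(0).round())
```

```text
scene press 1422 [ 0.203 -0.714  0.007] [ 0.693 -0.514  0.398]
 rim 80 [ -567. -1142.] [ 26. 375.] 83.4
 rim 223 [-692. -629.] [430. 318.] 88.8
 rim 409 [-697.   35.] [324. 466.] 0.4
 rim 184 [-697.  373.] [329. 164.] 1.0
 rim 72 [-562.  522.] [155.  81.] 51.0
 rim 267 [ 886. -301.] [116. 127.] 89.7
 rim 412 [523. 275.] [291. 103.] 89.5
 rim 296 [ 884. -150.] [130. 112.] 0.1
 rim 307 [884.   0.] [130. 112.] 0.3
 rim 305 [885. 150.] [110. 129.] 89.6
 rim 101 [881. 248.] [115.   3.] 0.3
 rim 180 [908. 333.] [ 81. 165.] 51.6
 tall 299 [0.414 0.252] 0.163 [ 98.  64. 107.]
 tall 296 [0.53  0.185] 0.157 [130. 123. 114.]
 tall 365 [0.531 0.279] 0.167 [99. 94. 87.]
side press 1229 [ 0.2   -0.691  0.006] [ 0.687 -0.518  0.4  ]
 rim 178 [ 882. -297.] [131. 119.] 0.1
 rim 190 [ 883. -147.] [118. 132.] 88.3
 rim 198 [882.   3.] [115. 134.] 88.6
 rim 194 [882. 152.] [131. 116.] 0.4
 rim 212 [882. 303.] [110. 132.] 89.7
 rim 433 [519. 279.] [291. 100.] 89.7
 tall 302 [0.514 0.191] 0.163 [93. 87. 83.]
 tall 359 [0.515 0.285] 0.173 [63. 59. 56.]
 tall 345 [0.398 0.258] 0.168 [71. 43. 76.]
```

```bash
python3 -m jog '[[[1,0.95,-0.65,0,-1],[1,0.91,-0.73,0,-1],[1,0.85,-0.8,0,-1],[1,0.77,-0.87,0,-1],[1,0.7,-0.93,0,-1],[1,0.6,-0.98,0,-1],[1,0.5,-1,0,-1],[1,0.4,-1,0,-1],[1,0.3,-1,0,-1],[1,0.2,-1,0,-1]]]'
python3 -m jog '[[[1,0,0,0,-1],[1,0,0,0,-1],[1,0,0,0,-1],[1,0,0,0,-1],[1,0,0,0,-1],[1,0,0,0,0],[1,0,0,0,0]]]'
cat >> h.py <<'E'
def tool():
    s=get_state(); M=R.from_rotvec(s["tool_rot"]).as_matrix(); print("t",round(float(s["time"]),2),"tcp",np.round(s["position"],4),"xang %.1f"%np.degrees(np.arctan2(M[1,0],M[0,0])),"tilt %.1f"%np.degrees(np.arccos(-M[2,2])),"F",np.round(s["ft_force"],1),"g",round(float(s["grip_width"]),3)); return np.array(s["position"]),M
def to(world):  # units of tool shift to bring TCP to world
    p,M=tool(); print("shift units",np.round(M.T@(np.array(world)-p)/.04,2))
E
python3 - <<'E'
from h import *
to([.494,-.239,.2])
E
```

```text
time: 1.4
position: [0.2033, -0.2484, 0.1846]
tool_rot: [-2.532, -1.681, 0.026]
ft_force: [-1.0, 0.1, -0.1]
grip_width: 1.003
time: 2.28
position: [0.2019, -0.2499, 0.1848]
tool_rot: [-2.119, -2.178, -0.008]
ft_force: [0.0, 0.6, -0.2]
grip_width: 0.996
t 2.27 tcp [ 0.2019 -0.2499  0.1848] xang 91.4 tilt 5.9 F [ 0.   0.6 -0.2] g 0.996
shift units [ 0.12  7.27 -0.87]
```

My sideways sign was wrong and the arm ended up inside its reach, though well clear of everything. I'll move out along tool +y.

```bash
python3 -m jog '[[[1,0,0.9,-0.1,0],[1,0,0.9,-0.1,0],[1,0,0.9,-0.1,0],[1,0,0.9,-0.1,0],[1,0,0.9,-0.1,0],[1,0,0.9,0,0],[1,0,0.9,0,0],[1,0,0.9,0,0],[1,0,0,0,0],[1,0,0,0,0]]]'
python3 - <<'E'
from h import *
to([.494,-.239,.2])
im,d,K,T=grab("wrist"); np.savez("wrist1.npz",im=im,d=d,K=K,T=T); save("wrist1",im)
P=pts(d,K,T); q=(d>0)&(P[...,2]>.012)&(P[...,2]<.08)&(abs(P[...,0]-.5)<.09)&(abs(P[...,1]+.29)<.12)
print("bench",np.median(P[(d>0)&(abs(P[...,2])<.01)][:,2]))
k,l,st,c=cv2.connectedComponentsWithStats(q.astype(np.uint8)); i=1+np.argmax(st[1:,4]); Q=P[l==i]; im=im.astype(int)
print(len(Q),st[i],cv2.minAreaRect((Q[:,:2]*1000).astype(np.float32)))
for y in np.arange(-.38,-.19,.015):
    w=Q[abs(Q[:,1]-y)<.004]
    if len(w)>3: print(round(y,3),len(w),w[:,0].min().round(3),w[:,0].max().round(3),"mid",((w[:,0].min()+w[:,0].max())/2).round(4),"z",w[:,2].max().round(3))
E
```

```text
time: 3.52
position: [0.4898, -0.2425, 0.1849]
tool_rot: [-2.117, -2.178, -0.007]
ft_force: [-0.0, -1.5, 0.2]
grip_width: 1.0
t 3.52 tcp [ 0.4898 -0.2425  0.1849] xang 91.5 tilt 6.0 F [-0.  -1.5  0.2] g 1.0
shift units [ 0.11  0.08 -0.38]
bench 2.7410521326404202e-05
2947 [ 252  159   36   87 2947] ((493.5965881347656, -259.37615966796875), (42.311275482177734, 106.08482360839844), 3.3789896965026855)
-0.305 181 0.476 0.517 mid 0.496 z 0.048
-0.29 224 0.475 0.516 mid 0.4955 z 0.048
-0.275 227 0.475 0.515 mid 0.495 z 0.047
-0.26 225 0.473 0.513 mid 0.493 z 0.046
-0.245 229 0.473 0.512 mid 0.4924 z 0.045
-0.23 231 0.471 0.512 mid 0.4911 z 0.045
-0.215 245 0.47 0.512 mid 0.4913 z 0.044
```

View pics/wrist1.png

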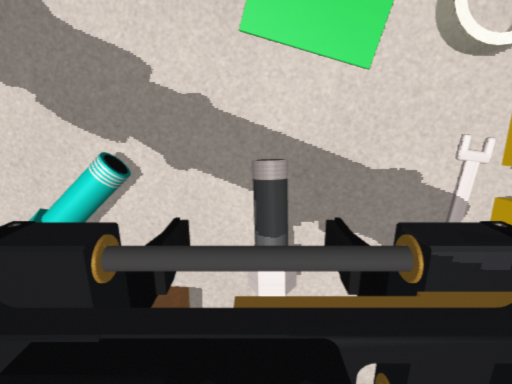

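The pipe axis is clean: x=0.496 at y=-0.305 falling to 0.491 at y=-0.215. The wrist view shows the thread end at about (270,168). However, touching the inner reach limit left the tool 6° tilted inward along yaw -45°, and rows can't tilt it directly. Touching the outer reach limit at the same yaw should tilt it back, so I'll try that up high, clear of the press. I'm checking the press height first.

Run:
```python
from h import *
d=dict(np.load("side0.npz"));P=pts(d["d"],d["K"],d["T"]);v,u=np.mgrid[:384,:512]
m=(u>250)&(u<300)&(v>20)&(v<100)&(P[...,2]>.02)&(d["d"]>0); q=P[m]; print(np.percentile(q,[1,50,99],axis=0).round(3))
p,M=tool(); print(M.round(3))
for t in([.57,-.57,.45],): to(t)
```

```text
[[ 0.551 -0.674  0.02 ]
 [ 0.609 -0.587  0.083]
 [ 0.685 -0.554  0.242]]
t 3.58 tcp [ 0.4895 -0.2427  0.1851] xang 91.4 tilt 5.9 F [-0.6  0.7  0.2] g 1.0
[[-0.025  0.997 -0.071]
 [ 0.997  0.03   0.075]
 [ 0.077 -0.069 -0.995]]
t 3.58 tcp [ 0.4895 -0.2427  0.1851] xang 91.4 tilt 5.9 F [-0.6  0.7  0.2] g 1.0
shift units [-7.69  1.3  -7.35]
```

```bash
python3 -m jog '[[[1,-0.6,0.1,-0.8,0],[1,-0.85,0.15,-0.8,0],[1,-0.85,0.15,-0.8,0],[1,-0.85,0.15,-0.8,0],[1,-0.85,0.15,-0.8,0],[1,-0.85,0.15,-0.8,0],[1,-0.85,0.15,-0.8,0],[1,-0.85,0.15,-0.8,0],[1,-0.85,0.15,-0.8,0],[1,-0.6,0.3,0,0]]]'
python3 -m jog '[[[1,-0.4,0.4,-0.05,0],[1,-0.4,0.4,-0.05,0]]]'
python3 -c "
from h import *
p,M=tool(); print(M[:,2].round(3),np.hypot(*p[:2]))"
```

```text
time: 4.82
position: [0.5543, -0.5508, 0.3935]
tool_rot: [-2.153, -2.146, -0.039]
ft_force: [-8.5, 6.6, 0.4]
grip_width: 1.002
time: 5.08
position: [0.5748, -0.5696, 0.3746]
tool_rot: [-2.167, -2.162, -0.043]
ft_force: [-0.5, -0.0, 0.2]
grip_width: 0.997
t 5.08 tcp [ 0.5748 -0.5696  0.3746] xang 89.8 tilt 4.9 F [-0.5 -0.   0.2] g 0.997
[-0.037  0.077 -0.996] 0.8091823098308675
```

```bash
python3 -m jog '[[[1,-0.6,0.2,0,0],[1,-0.6,0.2,0,0],[1,0,0,0,0]]]'
python3 -c "
from h import *
p,M=tool(); print(M[:,2].round(3),np.hypot(*p[:2]))"
```

```text
time: 5.45
position: [0.5761, -0.6037, 0.3545]
tool_rot: [-2.185, -2.175, -0.043]
ft_force: [0.6, 0.2, -0.7]
grip_width: 1.007
t 5.45 tcp [ 0.5761 -0.6037  0.3545] xang 89.7 tilt 3.7 F [ 0.6  0.2 -0.7] g 1.007
[-0.021  0.061 -0.998] 0.8345037877787695
```

```bash
python3 -m jog '[[[1,-0.7,0,-0.3,0],[1,-0.7,0,-0.3,0],[1,-0.7,0,-0.3,0],[1,0,0,0,0]]]'
python3 -c "
from h import *
p,M=tool(); print(M[:,2].round(3),np.hypot(*p[:2]))"
```

```text
time: 5.95
position: [0.5472, -0.6548, 0.3606]
tool_rot: [-2.224, -2.213, -0.039]
ft_force: [-0.2, -1.1, -0.5]
grip_width: 0.999
t 5.95 tcp [ 0.5472 -0.6548  0.3606] xang 89.7 tilt 1.4 F [-0.2 -1.1 -0.5] g 0.999
[ 0.015  0.02  -1.   ] 0.8533194258546871
```

Tilt is down to 1.4°, with only 0.9° across the jaws. Back to above the grasp point, staying high until clear of the press.

```bash
python3 -m jog '[[[1,0.9,-0.15,0,-0.7],[1,1,-0.15,0,0],[1,1,-0.15,0,0],[1,1,-0.15,0.2,0],[1,1,-0.15,0.6,0],[1,1,-0.15,0.8,0],[1,1,-0.15,0.8,0],[1,1,-0.15,0.8,0],[1,1,-0.15,0.8,0],[1,1,-0.1,0.5,0]]]'
python3 -c "
from h import *
p,M=tool(); print(M[:,2].round(3),np.hypot(*p[:2]));to([.4917,-.236,.06])"
```

```text
time: 7.2
position: [0.4862, -0.267, 0.1874]
tool_rot: [-2.171, -2.264, -0.038]
ft_force: [-0.2, 0.5, 0.8]
grip_width: 1.001
t 7.2 tcp [ 0.4862 -0.267   0.1874] xang 92.4 tilt 1.4 F [-0.2  0.5  0.8] g 1.001
[ 0.013  0.02  -1.   ] 0.554699707438805
t 7.2 tcp [ 0.4862 -0.267   0.1874] xang 92.4 tilt 1.4 F [-0.2  0.5  0.8] g 1.001
shift units [0.71 0.12 3.2 ]
```

```bash
python3 -m jog '[[[1,0.35,0.06,0.8,-0.2],[1,0.35,0.06,0.8,0],[1,0,0,0.8,0],[1,0,0,0.8,0],[1,0,0,0,0]]]'
python3 -c "
from h import *
to([.4917,-.236,.007])"
```

```text
time: 7.82
position: [0.4905, -0.2374, 0.0594]
tool_rot: [-2.15, -2.28, -0.035]
ft_force: [-0.6, 0.0, -0.4]
grip_width: 0.998
t 7.83 tcp [ 0.4905 -0.2374  0.0594] xang 93.4 tilt 1.3 F [-0.6  0.  -0.4] g 0.998
shift units [0.01 0.02 1.31]
```

```bash
python3 -m jog '[[[1,0,0,0.5,0],[1,0,0,0.5,0],[1,0,0,0.3,0],[1,0,0,0,0],[0,0,0,0,0],[0,0,0,0,0],[0,0,0,0,0],[0,0,0,0,0],[0,0,0,0,0],[0,0,0,0,0]]]' 10
python3 -m jog '[[[0,0,0,-0.25,0],[0,0,0,-0.25,0],[0,0,0,-0.25,0],[0,0,0,-0.25,0],[0,0,0,-0.25,0],[0,0,0,0,0]]]'
python3 - <<'E'
from h import *
tool(); 
a=grab("side")[0]; b=grab("scene")[0]
save("lift1",np.hstack([cv2.resize(a[90:190,220:320],(400,400),interpolation=2),cv2.resize(b[130:230,140:240],(400,400),interpolation=2)]))
E
```

```text
time: 9.07
position: [0.4936, -0.239, 0.0093]
tool_rot: [-2.157, -2.281, -0.038]
ft_force: [1.3, 0.7, 0.1]
grip_width: 0.48
time: 9.82
position: [0.4925, -0.2396, 0.06]
tool_rot: [-2.157, -2.279, -0.039]
ft_force: [-1.3, 1.1, -3.2]
grip_width: 0.481
t 9.82 tcp [ 0.4925 -0.2396  0.06  ] xang 93.2 tilt 1.5 F [-1.3  1.1 -3.2] g 0.481
```

View pics/lift1.png

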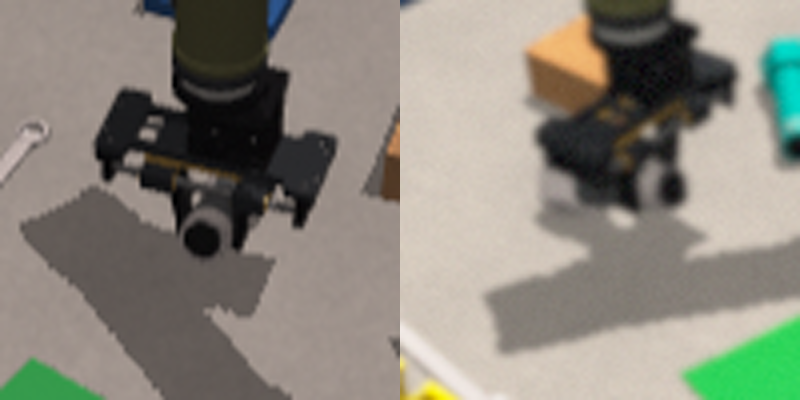

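The foot is still on the bench (3.2 N of the riser's ~6 N carried), so the pipe pivots in the light grip. I'll continue along the arc about the foot edge.

```bash
python3 -m jog '[[[0,-0.19,0,-0.22,0],[0,-0.19,0,-0.22,0],[0,-0.22,0,-0.18,0],[0,-0.22,0,-0.18,0],[0,-0.19,0,-0.1,0],[0,-0.19,0,-0.1,0],[0,-0.2,0,-0.08,0],[0,-0.2,0,-0.08,0],[0,0,0,0,0]]]'
python3 - <<'E'
from h import *
tool(); 
a=grab("side")[0]; b=grab("scene")[0]
save("lift2",np.hstack([cv2.resize(a[80:180,220:320],(400,400),interpolation=2),cv2.resize(b[120:220,130:230],(400,400),interpolation=2)]))
E
```

```text
time: 11.05
position: [0.4965, -0.3071, 0.1069]
tool_rot: [2.16, 2.279, 0.039]
ft_force: [-1.8, 3.1, 6.1]
grip_width: 0.483
t 11.05 tcp [ 0.4965 -0.3071  0.1069] xang 93.1 tilt 1.4 F [-1.8  3.1  6.1] g 0.483
```

View pics/lift2.png

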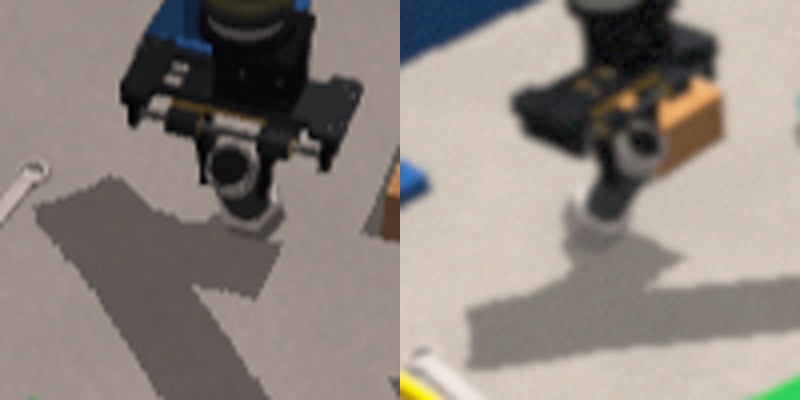

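It has swung most of the way up. I'll lift clear so that gravity straightens it, then measure the lean.

```bash
python3 -m jog '[[[0,0,0,-0.2,0],[0,0,0,-0.3,0],[0,0,0,-0.4,0],[0,0,0,-0.4,0],[0,0,0,-0.3,0],[0,0,0,-0.2,0],[0,0,0,0,0],[0,0,0,0,0]]]'
cat >> h.py <<'E'
def lean():
    p,M=tool(); out=[]
    for n in("side","scene"):
        im,d,K,T=grab(n); P=pts(d,K,T); q=P-p
        m=(d>0)&(abs(q[...,0])<.05)&(abs(q[...,1])<.08)&(q[...,2]<-.005)&(P[...,2]>.012)
        k,l,st,c=cv2.connectedComponentsWithStats(m.astype(np.uint8))
        if k<2: continue
        i=1+np.argmax(st[1:,4]); Q=P[l==i]; print(n,len(Q),"z",np.percentile(Q[:,2],[2,98]).round(3))
        for a in np.arange(Q[:,2].min(),Q[:,2].max(),.02):
            w=Q[(Q[:,2]>=a)&(Q[:,2]<a+.02)]
            if len(w)>8: print("   z%.3f n%d"%(w[:,2].mean(),len(w)),"x",w[:,0].min().round(3),w[:,0].max().round(3),"y",w[:,1].min().round(3),w[:,1].max().round(3),"mean",w[:,:2].mean(0).round(3))
        out.append(im)
    return out
E
python3 - <<'E'
from h import *
a,b=lean()
save("lift3",np.hstack([cv2.resize(a[80:180,220:320],(400,400),interpolation=2),cv2.resize(b[120:220,130:230],(400,400),interpolation=2)]))
E
```

```text
time: 12.15
position: [0.4938, -0.306, 0.1757]
tool_rot: [-2.156, -2.279, -0.037]
ft_force: [-1.2, 0.5, -6.7]
grip_width: 0.48
t 12.15 tcp [ 0.4938 -0.306   0.1757] xang 93.2 tilt 1.4 F [-1.2  0.5 -6.7] g 0.48
side 365 z [0.061 0.168]
   z0.068 n55 x 0.465 0.525 y -0.311 -0.272 mean [ 0.488 -0.284]
   z0.086 n67 x 0.462 0.518 y -0.31 -0.274 mean [ 0.486 -0.285]
   z0.105 n99 x 0.465 0.524 y -0.328 -0.271 mean [ 0.489 -0.289]
   z0.126 n50 x 0.473 0.512 y -0.311 -0.278 mean [ 0.489 -0.287]
   z0.146 n55 x 0.471 0.512 y -0.306 -0.277 mean [ 0.488 -0.286]
   z0.164 n39 x 0.472 0.512 y -0.305 -0.279 mean [ 0.489 -0.286]
scene 376 z [0.059 0.167]
   z0.066 n65 x 0.48 0.528 y -0.336 -0.278 mean [ 0.51 -0.29]
   z0.086 n72 x 0.478 0.528 y -0.328 -0.275 mean [ 0.51  -0.292]
   z0.104 n90 x 0.468 0.529 y -0.33 -0.276 mean [ 0.507 -0.295]
   z0.126 n56 x 0.483 0.518 y -0.315 -0.281 mean [ 0.507 -0.293]
   z0.146 n53 x 0.484 0.518 y -0.317 -0.282 mean [ 0.506 -0.293]
   z0.163 n40 x 0.485 0.517 y -0.314 -0.282 mean [ 0.506 -0.291]
```

View pics/lift3.png

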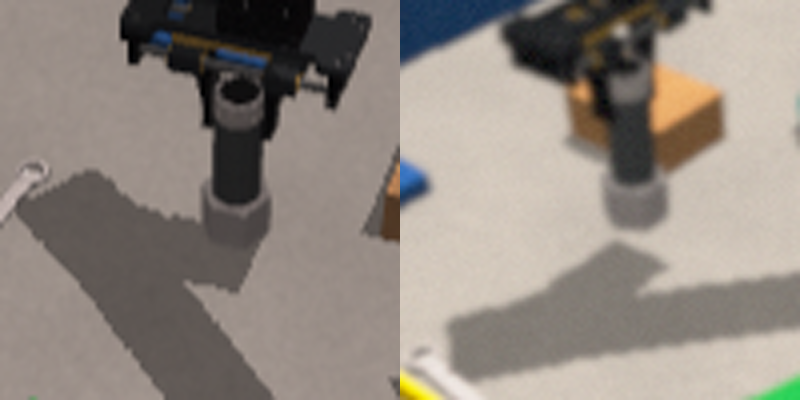

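It hangs upright, within about 1° along its length, with the foot about 60 mm up. I'll firm the grip and carry it over the mat centre (0.547, 0.0).

```bash
python3 -m jog '[[[0,0,0,0,0],[0,0.4,0.05,0,0],[0,0.8,0.15,0,0],[0,1,0.25,0,0],[0,1,0.25,0,0],[0,1,0.25,0,0],[0,1,0.25,0,0],[0,1,0.25,0,0],[0,0.7,0.2,0,0],[0,0.3,0.05,0,0]]]' 15
python3 -m jog '[[[0,0,0,0,0],[0,0,0,0,0]]]'
python3 - <<'E'
from h import *
to([.547,-.006,.15]); lean()
E
```

```text
time: 13.5
position: [0.5459, -0.0115, 0.1827]
tool_rot: [-2.151, -2.284, -0.039]
ft_force: [0.1, -0.3, -7.7]
grip_width: 0.48
time: 13.75
position: [0.5457, -0.0171, 0.1827]
tool_rot: [-2.16, -2.277, -0.036]
ft_force: [0.1, -0.4, -6.5]
grip_width: 0.478
t 13.75 tcp [ 0.5457 -0.0171  0.1827] xang 93.0 tilt 1.3 F [ 0.1 -0.4 -6.5] g 0.478
shift units [0.26 0.03 0.82]
t 13.75 tcp [ 0.5457 -0.0171  0.1827] xang 93.0 tilt 1.3 F [ 0.1 -0.4 -6.5] g 0.478
side 388 z [0.067 0.174]
   z0.069 n19 x 0.516 0.561 y -0.018 0.011 mean [0.534 0.003]
   z0.082 n67 x 0.515 0.576 y -0.017 0.015 mean [0.536 0.003]
   z0.105 n109 x 0.517 0.576 y -0.037 0.015 mean [0.538 0.001]
   z0.120 n67 x 0.516 0.571 y -0.039 0.016 mean [ 0.539 -0.003]
   z0.142 n56 x 0.523 0.564 y -0.018 0.009 mean [0.538 0.001]
   z0.162 n54 x 0.524 0.561 y -0.02 0.012 mean [0.538 0.001]
   z0.175 n14 x 0.523 0.557 y -0.012 0.01 mean [0.537 0.003]
scene 452 z [0.066 0.175]
   z0.074 n82 x 0.534 0.581 y -0.045 0.01 mean [ 0.565 -0.007]
   z0.093 n87 x 0.53 0.582 y -0.044 0.012 mean [ 0.563 -0.004]
   z0.111 n114 x 0.525 0.58 y -0.043 0.012 mean [ 0.56  -0.008]
   z0.133 n64 x 0.539 0.572 y -0.025 0.006 mean [ 0.561 -0.006]
   z0.153 n60 x 0.54 0.571 y -0.025 0.006 mean [ 0.56  -0.005]
   z0.170 n45 x 0.542 0.569 y -0.025 0.008 mean [ 0.56  -0.004]
```

```bash
python3 -m jog '[[[0,0.15,0.02,0.2,0],[0,0.15,0.02,0.3,0],[0,0,0,0.3,0],[0,0,0,0.25,0],[0,0,0,0.15,0],[0,0,0,0.05,0],[0,0,0,0,0]]]'
python3 -c "
from h import *
tool()"
python3 -m jog '[[[0,0,0,0.05,0],[0,0,0,0.05,0],[0,0,0,0.05,0],[0,0,0,0,0]]]'
```

```text
time: 14.72
position: [0.5479, -0.0021, 0.1331]
tool_rot: [-2.157, -2.28, -0.038]
ft_force: [-0.1, -0.6, -6.6]
grip_width: 0.48
t 14.72 tcp [ 0.5479 -0.0021  0.1331] xang 93.2 tilt 1.4 F [-0.1 -0.6 -6.6] g 0.48
time: 15.22
position: [0.5477, -0.0019, 0.1268]
tool_rot: [-2.157, -2.279, -0.037]
ft_force: [-0.1, -0.2, -6.3]
grip_width: 0.48
```

```bash
python3 -m jog '[[[0,0,0,0.04,0],[0,0,0,0.04,0],[0,0,0,0,0]]]'; python3 -m jog '[[[0,0,0,0.04,0],[0,0,0,0.04,0],[0,0,0,0,0]]]'
```

```text
time: 15.6
position: [0.5477, -0.0018, 0.1236]
tool_rot: [-2.157, -2.279, -0.037]
ft_force: [0.2, 0.2, -7.4]
grip_width: 0.477
time: 15.98
position: [0.5484, -0.002, 0.1217]
tool_rot: [-2.158, -2.28, -0.039]
ft_force: [-1.9, -0.7, 1.3]
grip_width: 0.48
```

The foot touched the mat: Fz went from -7 to +1 N at TCP z = 0.122. Now release and back off straight up.

```bash
python3 -m jog '[[[0.53,0,0,0,0],[0.56,0,0,0,0],[0.6,0,0,0,0],[0.8,0,0,0,0],[1,0,0,0,0],[1,0,0,0,0],[1,0,0,-0.5,0],[1,0,0,-0.8,0],[1,0,0,-0.8,0],[1,0,0,-0.5,0]]]'
python3 - <<'E'
from h import *
p,M=tool()
ims=[]
for n in("side","scene"):
    im,d,K,T=grab(n); ims.append(im); P=pts(d,K,T)
    m=(d>0)&(abs(P[...,0]-.548)<.06)&(abs(P[...,1])<.06)&(P[...,2]>.012)&(P[...,2]<.175)
    k,l,st,c=cv2.connectedComponentsWithStats(m.astype(np.uint8)); i=1+np.argmax(st[1:,4]); Q=P[l==i]
    for a in np.arange(.01,.17,.025):
        w=Q[(Q[:,2]>=a)&(Q[:,2]<a+.025)]
        if len(w)>8: print(n,"z%.3f n%d"%(w[:,2].mean(),len(w)),"x",w[:,0].min().round(3),w[:,0].max().round(3),"y",w[:,1].min().round(3),w[:,1].max().round(3))
    print("zmax",Q[:,2].max().round(3),"rim mean",Q[Q[:,2]>.155][:,:2].mean(0).round(3))
save("mat1",np.hstack([cv2.resize(ims[0][140:260,180:300],(400,400),interpolation=2),cv2.resize(ims[1][140:260,180:300],(400,400),interpolation=2)]))
E
```

```text
time: 17.23
position: [0.547, -0.0039, 0.2264]
tool_rot: [-2.158, -2.28, -0.04]
ft_force: [-0.6, -0.5, 0.1]
grip_width: 1.005
t 17.23 tcp [ 0.547  -0.0039  0.2264] xang 93.2 tilt 1.5 F [-0.6 -0.5  0.1] g 1.005
side z0.024 n74 x 0.518 0.572 y -0.007 0.03
side z0.048 n131 x 0.518 0.58 y -0.03 0.03
side z0.072 n62 x 0.528 0.566 y -0.011 0.023
side z0.098 n68 x 0.528 0.563 y -0.008 0.023
side z0.123 n68 x 0.527 0.566 y -0.009 0.022
side z0.148 n67 x 0.527 0.569 y -0.003 0.022
side z0.165 n135 x 0.527 0.57 y -0.025 0.022
zmax 0.171 rim mean [0.548 0.002]
scene z0.024 n91 x 0.538 0.582 y -0.027 0.025
scene z0.047 n133 x 0.527 0.583 y -0.032 0.026
scene z0.073 n67 x 0.545 0.574 y -0.021 0.018
scene z0.098 n74 x 0.546 0.574 y -0.018 0.018
scene z0.122 n75 x 0.547 0.573 y -0.016 0.019
scene z0.147 n81 x 0.546 0.574 y -0.013 0.018
scene z0.163 n97 x 0.53 0.572 y -0.024 0.018
zmax 0.165 rim mean [ 0.555 -0.001]
```

View pics/mat1.png

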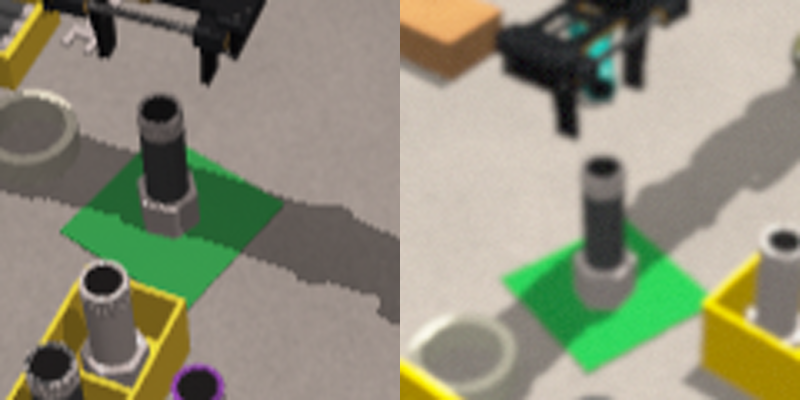

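The riser stands free and vertical in the middle of the mat, at side-crop pixel (165,165) and scene-crop (603,235). I'll wait a second with it free, then go back down and regrip.

```bash
python3 -m jog '[[[1,0,0,0,0],[1,0,0,0,0],[1,0,0,0,0],[1,0,0,0,0],[1,0,0,0,0],[1,0,0,0,0],[1,0,0,0,0],[1,0.1,0.02,0,0]]]'
python3 -m jog '[[[1,0,0,0.5,0],[1,0,0,0.7,0],[1,0,0,0.7,0],[1,0,0,0.5,0],[1,0,0,0.3,0],[1,0,0,0.05,0],[1,0,0,0,0]]]'
python3 -m jog '[[[0.6,0,0,0,0],[0.55,0,0,0,0],[0,0,0,0,0],[0,0,0,0,0],[0,0,0,0,0],[0,0,0,0,0]]]' 20
python3 -c "
from h import *
tool()"
```

```text
time: 18.32
position: [0.547, 0.0, 0.2247]
tool_rot: [-2.158, -2.279, -0.038]
ft_force: [-0.0, -0.5, -0.4]
grip_width: 0.997
time: 19.2
position: [0.5491, 0.0024, 0.1153]
tool_rot: [-2.157, -2.28, -0.039]
ft_force: [0.2, 0.3, -0.4]
grip_width: 0.996
time: 19.95
position: [0.5486, 0.0024, 0.1148]
tool_rot: [-2.157, -2.28, -0.038]
ft_force: [0.4, -0.5, 1.3]
grip_width: 0.477
t 19.95 tcp [0.5486 0.0024 0.1148] xang 93.2 tilt 1.4 F [ 0.4 -0.5  1.3] g 0.477
```

```bash
python3 -m jog '[[[0,0,0,-0.2,0],[0,0,0,-0.5,0],[0,0,0,-0.8,0],[0,0,0,-0.9,0],[0,0,0,-0.9,0],[0,0,0,-0.9,0],[0,0,0,-0.7,0],[0,0,0,-0.3,0],[0,0,0,0,0]]]'
python3 -c "
from h import *
to([.520,.374,.32])"
```

```text
time: 21.08
position: [0.5454, -0.0018, 0.3221]
tool_rot: [-2.157, -2.279, -0.037]
ft_force: [0.1, 0.3, -6.8]
grip_width: 0.482
t 21.07 tcp [ 0.5454 -0.0018  0.3221] xang 93.2 tilt 1.4 F [ 0.1  0.3 -6.8] g 0.482
shift units [ 9.41 -0.12  0.23]
```

```bash
python3 -m jog '[[[0,0.4,0,0,0],[0,0.8,0,0,0],[0,1,0,0,0],[0,1,0,0,0],[0,1,0,0,0],[0,1,0,0,0],[0,1,-0.02,0,0],[0,1,-0.05,0,0],[0,1,-0.05,0,0],[0,0.8,0,0,0]]]'
python3 -m jog '[[[0,0.4,0,0,0],[0,0,0,0,0],[0,0,0,0,0]]]'
python3 - <<'E'
from h import *
to([.520,.374,.22]); a,b=lean()
save("rack1",np.hstack([cv2.resize(a[190:350,110:270],(400,400),interpolation=2),cv2.resize(b[130:290,250:410],(400,400),interpolation=2)]))
E
```

```text
time: 22.32
position: [0.5184, 0.3609, 0.3271]
tool_rot: [-2.151, -2.281, -0.033]
ft_force: [0.4, 0.3, -6.8]
grip_width: 0.483
time: 22.7
position: [0.5207, 0.3713, 0.3292]
tool_rot: [-2.161, -2.278, -0.035]
ft_force: [-0.3, -0.8, -7.0]
grip_width: 0.479
t 22.7 tcp [0.5207 0.3713 0.3292] xang 93.0 tilt 1.3 F [-0.3 -0.8 -7. ] g 0.479
shift units [ 0.02 -0.06  2.73]
t 22.7 tcp [0.5207 0.3713 0.3292] xang 93.0 tilt 1.3 F [-0.3 -0.8 -7. ] g 0.479
side 2112 z [0.014 0.311]
   z0.022 n287 x 0.471 0.569 y 0.292 0.426 mean [0.525 0.369]
   z0.043 n344 x 0.471 0.569 y 0.291 0.425 mean [0.524 0.359]
   z0.063 n355 x 0.471 0.57 y 0.292 0.425 mean [0.523 0.362]
   z0.082 n408 x 0.471 0.571 y 0.292 0.425 mean [0.518 0.376]
   z0.102 n35 x 0.471 0.568 y 0.292 0.414 mean [0.516 0.302]
   z0.122 n35 x 0.503 0.534 y 0.292 0.3 mean [0.516 0.297]
   z0.142 n37 x 0.504 0.534 y 0.291 0.3 mean [0.516 0.297]
   z0.163 n52 x 0.5 0.536 y 0.291 0.3 mean [0.517 0.296]
   z0.226 n60 x 0.49 0.534 y 0.343 0.397 mean [0.507 0.384]
   z0.242 n96 x 0.491 0.534 y 0.344 0.397 mean [0.507 0.385]
   z0.263 n207 x 0.49 0.551 y 0.34 0.396 mean [0.512 0.379]
   z0.282 n77 x 0.5 0.533 y 0.355 0.39 mean [0.51  0.379]
   z0.302 n79 x 0.499 0.533 y 0.358 0.39 mean [0.51  0.381]
   z0.318 n39 x 0.5 0.532 y 0.373 0.389 mean [0.513 0.384]
scene 1157 z [0.014 0.149]
   z0.022 n188 x 0.472 0.567 y 0.292 0.421 mean [0.487 0.364]
   z0.043 n263 x 0.473 0.57 y 0.292 0.421 mean [0.494 0.353]
   z0.063 n294 x 0.473 0.567 y 0.292 0.421 mean [0.493 0.354]
   z0.080 n334 x 0.471 0.571 y 0.292 0.421 mean [0.508 0.364]
   z0.102 n19 x 0.515 0.533 y 0.292 0.297 mean [0.526 0.295]
   z0.122 n17 x 0.515 0.535 y 0.292 0.296 mean [0.527 0.294]
   z0.142 n22 x 0.516 0.536 y 0.292 0.296 mean [0.528 0.294]
   z0.160 n20 x 0.512 0.538 y 0.291 0.297 mean [0.526 0.294]
```

View pics/rack1.png

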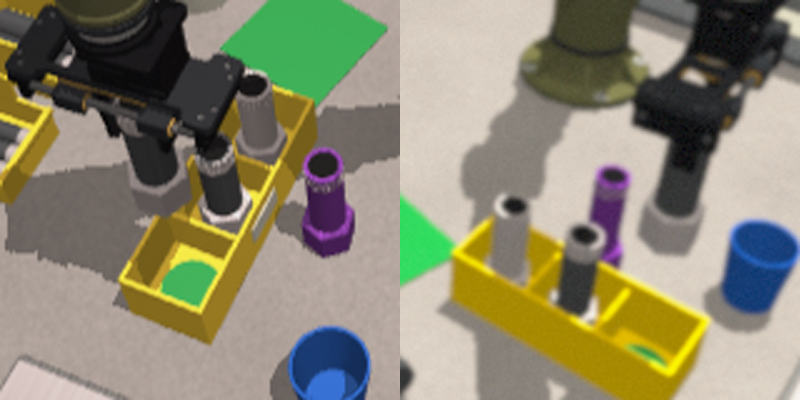

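It hangs vertical over the empty bay, about 6 mm short in y of the bay centre seen by the same camera. Correct that, lower to just above the pad, then creep.

```bash
python3 -m jog '[[[0,0.1,0,0.2,0],[0,0.05,0,0.5,0],[0,0,0,0.7,0],[0,0,0,0.7,0],[0,0,0,0.7,0],[0,0,0,0.7,0],[0,0,0,0.6,0],[0,0,0,0.4,0],[0,0,0,0.2,0],[0,0,0,0,0]]]'
python3 -c "
from h import *
to([.5205,.377,.127])"
```

```text
time: 24.05
position: [0.5223, 0.383, 0.1416]
tool_rot: [-2.157, -2.279, -0.037]
ft_force: [-1.0, -0.8, -7.4]
grip_width: 0.478
t 24.05 tcp [0.5223 0.383  0.1416] xang 93.2 tilt 1.4 F [-1.  -0.8 -7.4] g 0.478
shift units [-0.15 -0.06  0.36]
```

```bash
python3 -m jog '[[[0,-0.1,-0.03,0.1,0],[0,-0.06,0,0.1,0],[0,0,0,0.1,0],[0,0,0,0.08,0],[0,0,0,0,0]]]'; python3 -m jog '[[[0,0,0,0.04,0],[0,0,0,0.04,0],[0,0,0,0,0]]]'
```

```text
time: 24.68
position: [0.5215, 0.3769, 0.1259]
tool_rot: [-2.157, -2.28, -0.036]
ft_force: [0.3, 0.3, -7.2]
grip_width: 0.482
time: 25.05
position: [0.5217, 0.3769, 0.123]
tool_rot: [-2.157, -2.28, -0.037]
ft_force: [-1.0, 0.5, -6.8]
grip_width: 0.476
```

```bash
python3 -m jog '[[[0,0,0,0.04,0],[0,0,0,0.04,0],[0,0,0,0,0]]]'; python3 -m jog '[[[0,0,0,0.03,0],[0,0,0,0,0]]]'
```

```text
time: 25.42
position: [0.5216, 0.377, 0.1197]
tool_rot: [-2.157, -2.28, -0.037]
ft_force: [-0.2, 0.4, -6.1]
grip_width: 0.475
time: 25.68
position: [0.522, 0.3772, 0.1191]
tool_rot: [-2.157, -2.28, -0.038]
ft_force: [-0.6, -0.2, -6.3]
grip_width: 0.476
```

```bash
python3 -m jog '[[[0,0,0,0.03,0],[0,0,0,0,0]]]'; python3 -m jog '[[[0,0,0,0.03,0],[0,0,0,0,0]]]'
```

```text
time: 25.92
position: [0.5221, 0.3774, 0.1189]
tool_rot: [-2.157, -2.28, -0.039]
ft_force: [-2.2, -1.9, 2.6]
grip_width: 0.48
time: 26.18
position: [0.5223, 0.3777, 0.1189]
tool_rot: [-2.157, -2.28, -0.041]
ft_force: [-3.2, -2.6, 7.9]
grip_width: 0.478
```

Contact came at TCP z = 0.119, as predicted for the pad top. Release and rise.

```bash
python3 -m jog '[[[0.53,0,0,0,0],[0.56,0,0,0,0],[0.6,0,0,0,0],[0.8,0,0,0,0],[1,0,0,0,0],[1,0,0,0,0],[1,0,0,-0.5,0],[1,0,0,-0.8,0],[1,0,0,-0.8,0],[1,0,0,-0.8,0]]]'
python3 -m jog '[[[1,0,0,-0.9,0],[1,0,0,-0.9,0],[1,0.4,-0.5,-0.6,0],[1,0.6,-0.8,0,0],[1,0.6,-0.8,0,0],[1,0,0,0,0],[1,0,0,0,0]]]'
python3 - <<'E'
from h import *
tool(); ims=[]
for n in("side","scene"):
    im,d,K,T=grab(n); ims.append(im); P=pts(d,K,T); o=dict(np.load(n+"0.npz")); O=pts(o["d"],o["K"],o["T"])
    for nm,c in(("riser",(.521,.373)),("stock mid",(.521,.277)),("stock end",(.521,.182)),("purple",(.405,.255))):
        for X,lab in((P,"now"),(O,"start")):
            m=(abs(X[...,0]-c[0])<.04)&(abs(X[...,1]-c[1])<.04)&(X[...,2]>.1)&(X[...,2]<.2)
            Q=X[m]
            if len(Q)>20: print(n,nm,lab,len(Q),"top z",np.percentile(Q[:,2],98).round(3),"xy",Q[:,:2].mean(0).round(3),"low/high y max",Q[Q[:,2]<.125][:,1].max().round(3),Q[Q[:,2]>.145][:,1].max().round(3))
    df=(np.abs(im.astype(int)-o["im"].astype(int)).max(2)>60)&(abs(P[...,2])<.2)&(P[...,0]>.2)&(d>0); print(n,"changed px",df.sum())
save("end1",np.hstack([cv2.resize(ims[0],(400,300)),cv2.resize(ims[1],(400,300))]))
save("end2",np.hstack([cv2.resize(ims[0][190:350,110:270],(400,400),interpolation=2),cv2.resize(ims[1][160:320,250:410],(400,400),interpolation=2)]))
E
```

```text
time: 27.42
position: [0.5205, 0.375, 0.2353]
tool_rot: [-2.157, -2.28, -0.041]
ft_force: [-0.3, 0.3, -0.7]
grip_width: 1.0
time: 28.3
position: [0.432, 0.4318, 0.3295]
tool_rot: [-2.158, -2.28, -0.04]
ft_force: [1.1, -0.3, -0.0]
grip_width: 1.003
t 28.3 tcp [0.432  0.4318 0.3295] xang 93.2 tilt 1.5 F [ 1.1 -0.3 -0. ] g 1.003
side riser now 372 top z 0.173 xy [0.517 0.381] low/high y max 0.395 0.396
side stock mid start 359 top z 0.171 xy [0.515 0.285] low/high y max 0.301 0.302
side stock end now 227 top z 0.161 xy [0.511 0.187] low/high y max 0.206 0.201
side stock end start 302 top z 0.161 xy [0.514 0.191] low/high y max 0.206 0.207
side purple now 329 top z 0.165 xy [0.397 0.259] low/high y max 0.273 0.274
side purple start 345 top z 0.165 xy [0.398 0.258] low/high y max 0.274 0.274
side changed px 2759
scene riser now 423 top z 0.168 xy [0.535 0.374] low/high y max 0.392 0.392
scene stock mid now 361 top z 0.166 xy [0.531 0.279] low/high y max 0.297 0.298
scene stock mid start 365 top z 0.165 xy [0.531 0.279] low/high y max 0.297 0.297
scene stock end now 291 top z 0.156 xy [0.53  0.185] low/high y max 0.202 0.203
scene stock end start 296 top z 0.156 xy [0.53  0.185] low/high y max 0.202 0.202
scene purple now 300 top z 0.161 xy [0.414 0.252] low/high y max 0.269 0.27
scene purple start 299 top z 0.161 xy [0.414 0.252] low/high y max 0.27 0.27
scene changed px 5138
```

View pics/end1.png

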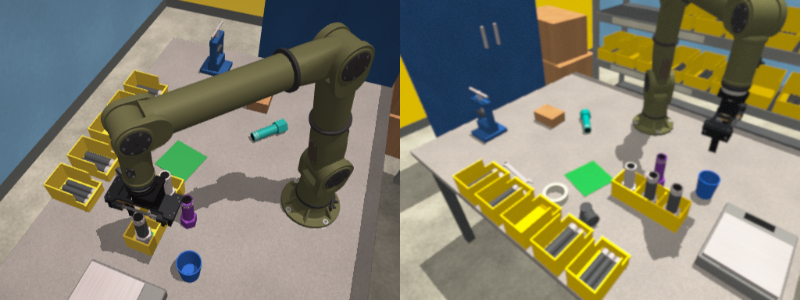

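View pics/end2.png

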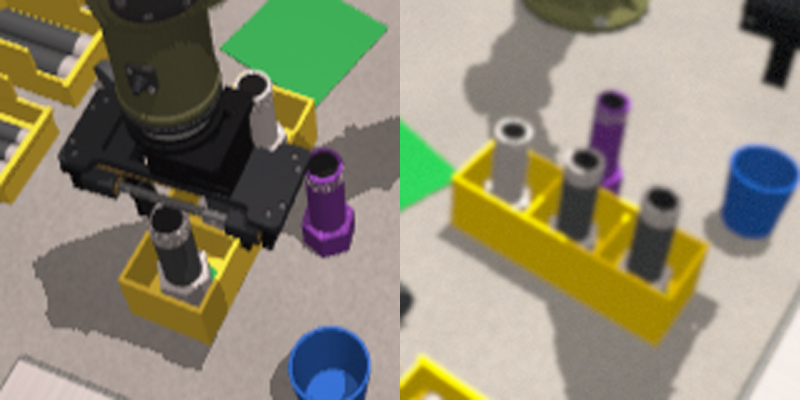

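The riser stands vertical in the third bay, at scene-crop pixel (652,235), with its top at 0.168 m. The stock risers and the purple look-alike read as they did at the start, and the gripper is clear. Handing in.

```bash
python3 -c "
from h import *
job.close_job()"
```

```text
the job is handed in; nothing more can be done
```

The job is done and handed in at about 28 s of the 64 s. The riser stood by itself on the mat for about 2 s before I regripped it. It now stands foot down and released in the empty bay of the rack.

**How it went:** I gripped the pipe lightly near its top and swung it upright about its foot edge. I then set it near the middle of the mat and let go. I regripped it, carried it over the rack and creept it down onto the pad until it touched. Wrist force readings stayed within about 11 N.

**Last checks:**
- **Riser:** it is vertical in both views. Its top reads 0.168 m in the scene view, which is what 160 mm on the 8 mm pad top should give. The side view reads 0.173 m, in line with that camera's usual 5 mm over-reading.
- **Neighbours:** in the scene view both stock risers and the purple look-alike read the same as at the start, to within about 1 mm. In the side view the gripper hid the middle stock riser and partly hid the end one. The end one's readings differed by up to 6 mm there, which I put down to the hiding.
- **Everything else:** I checked the tape, wrench, elbow, cup, carton and turquoise look-alike only by eye in the final pictures. They look undisturbed.

**What went wrong on the way:** a sign error in my first move ran the arm against its inner reach limit, which left the tool tilted 6°. I brought that back to 1.4° at the outer limit before touching anything, and that small tilt remained for the rest of the job.

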